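# Set a camshaft to peak lift on the bench centres

## Robot

A 6-joint arm with a two-finger parallel gripper is mounted at the origin on a cart in front of the work surface, level with it; the furniture and walls round the work are solid. World frame = base frame: x ahead of the robot, y to its left, z up, the work surface at z = 0. Lengths are in mm, angles in rad, forces in N, time in s.
With the tool pointing down it reaches from about 275 to 1000 mm from the base axis. Payload 8.4 kg.
Tool frame: the origin (TCP) lies midway between the tips of the shut fingers; the grasp point (between the pads) lies 19 mm behind it; z points along the fingers, y is the line along which they close (so a half turn about z gives the same grasp; the last joint's range is limited). The gripper opens to 85 mm and grips with 20 to 120 N. Pads are 22 mm wide; open, the fingers measure 114 mm over their backs; the gripper's body (76 mm by 85 mm) begins 54 mm behind the grasp point. The pads swing forward as they close: fully open they stand 13 mm farther back than shut.
Start: joints at [-1.193, 0.353, 1.633, -0, 1.155, -0.002], TCP at [231.708, -580.465, 196.981] pointing down, gripper open.
Joint ranges: [-2.63, 2.63], [-0.92, 2.1], [0.06, 2.66], [-1.3, 4.44], [0, 2.69], [-3.02, 3.02]. Speed limits (rad/s): [2.22, 2.22, 2.79, 3.14, 3.14, 3.14].

## Interface

Orientations are given as [roll, pitch, yaw] about the fixed x, y, z axes, in that order (R = Rz(yaw) Ry(pitch) Rx(roll)).
In Python, from rig import telemetry, optics, r gives the robot as it stands.
- The arm moves only by the tool play_rows, never from a script. Its arguments are lists of equal length, an entry for each row: "dp": the shift along the tool's x, y, z in units of 40 mm (1.0 is 40 mm), a list of three; "rot": the turn, a rotation vector about the tool's x, y, z in units of 6 degrees (1.0 is 6 degrees), a list of three. In form: {"dp": [[tx, ty, tz], ...], "rot": [[ax, ay, az], ...]}. A call has 1 to 5 rows; each row is the pose to reach, as a shift and turn from the pose commanded when the call began, along the tool's axes at that moment; what a row does not reach only later rows make up. A row lasts 1/12 s, in which the tool goes at most 41.7 mm and 7.16 degrees, less where a joint would pass 70% of its speed; a pose out of reach is approached as far as the arm can. A call with a gripper value outside its range is refused whole. "fingers" is the opening, from 0 (shut) to 1 (fully open), set as the call begins (left out, the last holds). The fingers move at their own pace and stop on an object; "grip_force" is the grip in N (left out, the last holds). Time passes only in rows, so rows that repeat a pose let the fingers close. It gives the time, the measured TCP pose, the force, the opening and the grip force at its end, in the units of the state.
- telemetry.sense(): the state, without advancing time (a new reading comes with each control period).
- optics.grab_frame(name): name is "side" or "top" or "wrist"; returns a dict with "color" (384x512x3 uint8, red, green, blue), "mtx" (3x3 intrinsics, pixels), "R" (3x3) and "t" (3): a world point X has camera coordinates R X + t; the wrist camera has in their place "mount" (4x4, takes a point from camera to tool coordinates, whose origin is the TCP and whose axes are the flange's). Camera axes: x right, y down, z forward; pixel columns grow to the right and rows downward; lengths in mm; the calibration is good to about 2 mm. A picture is of the moment at which its call begins: read the wrist's pose just before it. There is no depth.
- r.sign_off(): hands the job in; it is judged then, once.
The state is a dict: "clock": time; "qpos": joint angles; "qvel": joint speeds; "joint_efforts": joint torques, N m; "eef_pos": TCP position; "tcp_rot": TCP orientation; "contact_force": force on the tool from outside, world axes, zero at the start; "wrist_torque": the same for the moment, N m; "opening": opening from 0.0 (shut) to 1.0 (fully open); "grasp_force": force on a finger pad.
Only numpy, scipy, OpenCV 4.12 (cv2) and the standard library are available. Lean on these libraries where they do the work, as an engineer would, in place of code of your own. Each camera call takes 0.05 s, during which the arm holds its last target. There are 200 camera calls.

## Task

Take the black knob and turn the camshaft on its centres, watching the dial gauge, until the nose of the higher of its two lobes has pushed the gauge's sprung plunger out as far as it ever goes; let go and leave the shaft standing at that peak. The two lobes are hidden under the round disc and the lower one gives a smaller peak that does not count. Do not push on the gauge or plunger with the gripper, and leave the things lying around where they are.

Things in the scene. Friction and masses are not known exactly. Their poses are not given: they have to be found in the camera images.
- knob_center (a point): Centre of the black ribbed round knob on top of the camshaft, half-way up it on the vertical turning axis, 110 mm above the worktop. Knob 36 mm in diameter, from 92 to 128 mm high. Turns either way without stops, friction about 0.05 N m. The point belongs to the fixed fixture: z up, +y towards the gauge; it does not tell how the shaft is turned.
- disc_center (a point): Centre of the 70 mm steel disc on the camshaft, on the turning axis 60 mm above the worktop; axes of the fixture. Hidden under it is the cam with two lobes about 135 degrees apart, at an unknown angle. The higher lobe raises the plunger over about 60 degrees either side of its nose, the lower over about 50. Within 0.1 rad of the higher nose the reading is within 0.15 mm of its peak.
- plate_center (a point): Middle of the top of the fixed base plate, 92 x 196 x 14 mm (long side along its y, +y end carries the gauge, -y end the grey column), 20 mm from the camshaft axis. The column's yoke arm runs under the knob: top 82 mm (brass bush 85 mm) above the worktop. Only the knob rises above 85 mm within 100 mm of the axis.
- plunger (a joint): Travel in m of the gauge's horizontal plunger: 0 on the cam's round back, growing as a lobe pushes it away from the shaft; about 0.008 at the higher nose, 0.0045 at the lower. Its spring presses on the cam with about 6 N (at 0) to 13 N (at 0.008): released on the slope of a lobe, the shaft runs back down by itself; it stays on the round back or within about 0.1 rad of a nose.
- needle (a joint): Angle in rad of the black needle on the white upward dial, counter-clockwise seen from above: 0 (needle points to the camshaft) on the cam's round back, growing steadily with the plunger travel, about 0.6 at the lower nose and 1.3 at the higher nose.
- gauge: The dial gauge, fixed on the fixture: aluminium drum 62 mm in diameter with a white face, top 55 mm above the worktop. Origin on the worktop plane under the dial's centre, 83 mm from the camshaft axis. The plunger comes out of it towards the shaft 45 mm above the worktop; its tail sticks out at the other side. Not to be pushed on.
- screwdriver: Bystander: small screwdriver with red handle, 184 mm long, lying behind the fixture; leave alone.
- tape_roll: Bystander: roll of masking tape, 92 mm across and 24 mm high, behind the gauge; leave alone.
- bottle_cap_1: Bystander: white screw cap, 45 mm across and 16 mm high, behind the fixture; leave alone.
- marker: Bystander: black marker, 136 mm long, lying left at the front; leave alone.
- note_pad: Bystander: small block of notes, 51 x 28 x 10 mm, on the left; leave alone.

How it is judged:
By the outcome, as a careful person would: the job done as asked, in the order asked, and still so for the second after the job is handed in, with the robot touching nothing.
It also fails if it takes over 64 s, if anything falls off the work surface, if the arm or the gripper's body presses on something with over 40 N, if the wrist force passes 120 N, or if a joint passes its speed limit or range.

## Working session

There is one attempt and no reset: what is moved stays moved. The work goes in short steps, Python scripts to look and compute and a tool call to move; the robot and the scene stay as the last step left them, time stands still between calls to the robot, and variables do not carry over. Pictures are saved under pics/ and viewed, at most 10 in all, crops included, and the job is handed in when it is done.

Besides the shell and the picture viewer there is one more tool, called after "Call:" as name(argument=value, ...), one argument or row to a line, values as JSON. play_rows: Moves the arm, as the interface text tells. Its arguments: {"type":"object","properties":{"dp":{"type":"array"},"rot":{"type":"array"},"fingers":{"type":"number"},"grip_force":{"type":"number"}},"required":["dp","rot"]}

```bash
mkdir -p pics; cat > h.py <<'E'
from rig import telemetry, optics, r
import cv2, numpy as np
from scipy.spatial.transform import Rotation as Ro
def ray(f,u,v,z):
    d=f["R"].T@np.linalg.inv(f["mtx"])@np.array([u,v,1.]); c=-f["R"].T@f["t"]
    return c+d*(z-c[2])/d[2]
def proj(f,X):
    p=f["mtx"]@(np.array(f["R"])@np.array(X)+f["t"]); return p[:2]/p[2]
E
python3 - <<'E'
from h import *
s=telemetry.sense();print(s)
a=[]
for n in("side","top"):
    f=optics.grab_frame(n); cv2.imwrite(f"pics/{n}0.png",f["color"][:,:,::-1]); np.savez(f"{n}.npz",**f); print(n,f["mtx"],f["R"],f["t"])
E
```

```text
{'clock': 0.0, 'qpos': array([-1.19337238e+00,  3.53622869e-01,  1.63416447e+00, -2.57997122e-06,
        1.15520033e+00, -2.41697651e-03]), 'qvel': array([ 0.00114125, -0.00149695,  0.00036092, -0.0001852 , -0.00070519,
       -0.00049734]), 'joint_efforts': array([ 4.27058894e-04, -6.05247688e+01, -3.42073238e+01,  1.33699050e-04,
        9.36909928e-03,  7.74082878e-06]), 'eef_pos': array([ 231.52303727, -579.95394266,  196.26452686]), 'tcp_rot': array([-3.14019764e+00, -1.01282500e-06,  3.79841962e-01]), 'contact_force': array([-0.83835734, -0.13787108, -0.41641759]), 'wrist_torque': array([-0.03718537,  0.0397941 ,  0.03546909]), 'grasp_force': 0.0, 'opening': 1.0010958331568107}
side [[391.25589818   0.         249.80618019]
 [  0.         391.25589818 186.56499745]
 [  0.           0.           1.        ]] [[-0.92204825 -0.38618752 -0.02619594]
 [-0.1298961   0.37246719 -0.91890979]
 [ 0.36462862 -0.84387641 -0.39359697]] [630.75291809  97.92998415 816.80965278]
top [[362.38581149   0.         249.69945885]
 [  0.         362.38581149 194.50937263]
 [  0.           0.           1.        ]] [[ 0.01500554 -0.99846641 -0.05328857]
 [-0.98256226 -0.00484652 -0.1858707 ]
 [ 0.18532738  0.05514842 -0.98112813]] [169.12212826 635.70746882 855.61876779]
```

View pics/top0.png

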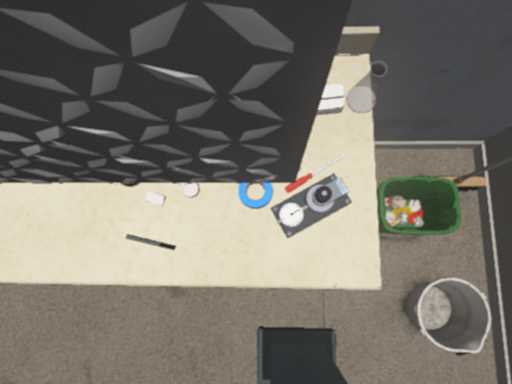

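View pics/side0.png

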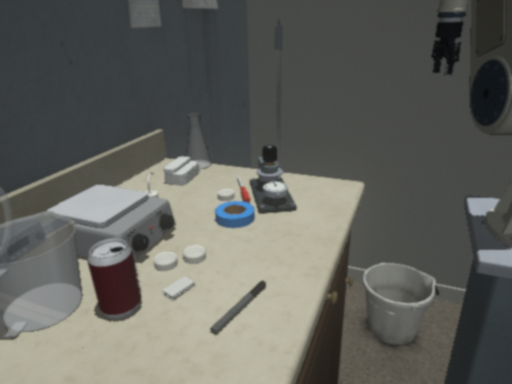

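The top view shows the knob near (323,194), the dial near (291,214) and the column at about (342,187). In the side view the knob is near (269,152).

```bash
python3 - <<'E'
from h import *
f=np.load("top.npz"); s=np.load("side.npz")
im=f["color"][170:245,260:365]; cv2.imwrite("pics/c1.png",cv2.resize(im,None,fx=7,fy=7,interpolation=cv2.INTER_CUBIC)[:,:,::-1])
k=ray(f,323,194,128);d=ray(f,291,214,55);print(k,d,np.linalg.norm((k-d)[:2]))
print(proj(s,[k[0],k[1],110]),proj(s,[d[0],d[1],55]))
E
```

```text
[6.23982685e+02 6.02040464e-01 1.28000000e+02] [586.19305826  70.9056682   55.        ] 79.81638898121724
[270.25678526 153.72514503] [275.13124269 185.59859162]
```

View pics/c1.png

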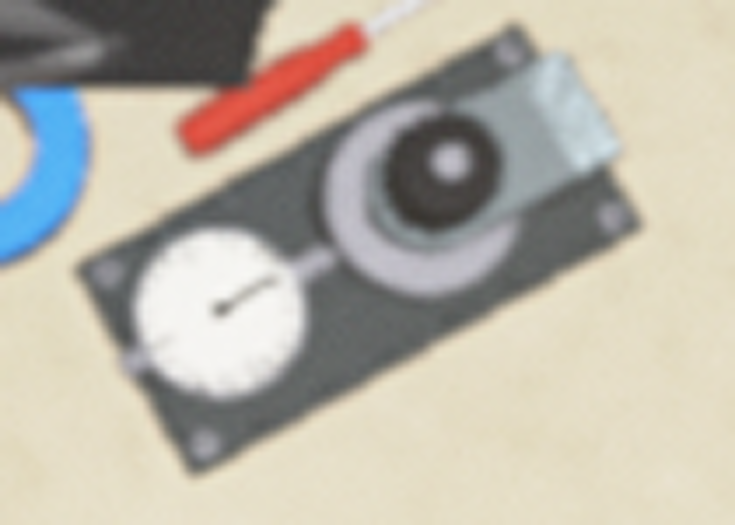

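The crop shows the needle lying along the plunger axis, so the reading is about 0. The knob top is near crop (447,163), and nothing blocks the dial. Next I move over the knob.

Call:
play_rows(
  dp=[
    [0.85,-0.575,0],
    [1.7,-1.15,0],
    [2.55,-1.73,0],
    [3.4,-2.3,0],
    [4.25,-2.88,0],
  ],
  rot=[
    [0,0,0],
    [0,0,0],
    [0,0,0],
    [0,0,0],
    [0,0,0],
  ],
  fingers=1,
)

```text
clock: 0.52
eef_pos: [347.4, -408.7, 196.7]
tcp_rot: [-3.141, 0.0, 0.379]
contact_force: [1.9, -0.7, 0.9]
opening: 0.997
grasp_force: 0.0
```

Call:
play_rows(
  dp=[
    [0.85,-0.575,0],
    [1.7,-1.15,0],
    [2.55,-1.73,0],
    [3.4,-2.3,0],
    [4.25,-2.88,0],
  ],
  rot=[
    [0,0,0],
    [0,0,0],
    [0,0,0],
    [0,0,0],
    [0,0,0],
  ],
)

```text
clock: 0.93
eef_pos: [462.7, -238.5, 196.9]
tcp_rot: [-3.142, 0.0, 0.38]
contact_force: [0.1, -1.2, -0.3]
opening: 0.998
grasp_force: 0.0
```

Call:
play_rows(
  dp=[
    [0.85,-0.575,0],
    [1.7,-1.15,0],
    [2.55,-1.73,0],
    [3.4,-2.3,0],
    [4.0,-2.7,0],
  ],
  rot=[
    [0,0,0],
    [0,0,0],
    [0,0,0],
    [0,0,0],
    [0,0,0],
  ],
)

```text
clock: 1.35
eef_pos: [572.0, -77.7, 196.8]
tcp_rot: [-3.141, -0.0, 0.381]
contact_force: [-0.7, 0.1, -0.4]
opening: 0.999
grasp_force: 0.0
```

```bash
cat >> h.py <<'E'
def wrist():
    s=telemetry.sense(); f=dict(optics.grab_frame("wrist"))
    T=np.eye(4); T[:3,:3]=Ro.from_euler("xyz",s["tcp_rot"]).as_matrix(); T[:3,3]=s["eef_pos"]
    M=T@np.array(f["mount"]); f["R"]=M[:3,:3].T; f["t"]=-M[:3,:3].T@M[:3,3]; f["s"]=s
    return f
E
python3 - <<'E'
from h import *
f=wrist(); t=optics.grab_frame("top")
print(f["s"]["eef_pos"],f["s"]["qpos"],-f["R"].T@f["t"],f["mount"])
np.savez("w.npz",**f)
im=f["color"].copy()
a=np.vstack([im,np.zeros_like(im)])[:, :]
print(proj(f,[624,1,128]),proj(f,[586,71,55]))
c=cv2.resize(t["color"][150:260,240:390],(512,376),interpolation=cv2.INTER_CUBIC)
o=np.hstack([im[:376],c]); o=cv2.resize(o,(800,294)); cv2.imwrite("pics/w1.png",im[:,:,::-1]); cv2.imwrite("pics/c2.png",o[:,:,::-1])
E
```

```text
[571.95077138 -77.74931882 196.78708523] [-1.38133380e-01  2.79345070e-01  1.73814641e+00  7.22805474e-04
  1.12399371e+00  1.05140568e+00] [638.15157053 -51.37820981 372.29605181] [[-1.36771841e-03 -9.58906773e-01 -2.83718046e-01  7.13329706e+01]
 [ 9.99998483e-01 -1.61758727e-03  6.46413094e-04  4.26920246e-02]
 [-1.07878859e-03 -2.83716731e-01  9.58907531e-01 -1.75479298e+02]
 [ 0.00000000e+00  0.00000000e+00  0.00000000e+00  1.00000000e+00]]
[185.4750164   95.86413223] [122.1376921  107.86603571]
```

View pics/c2.png

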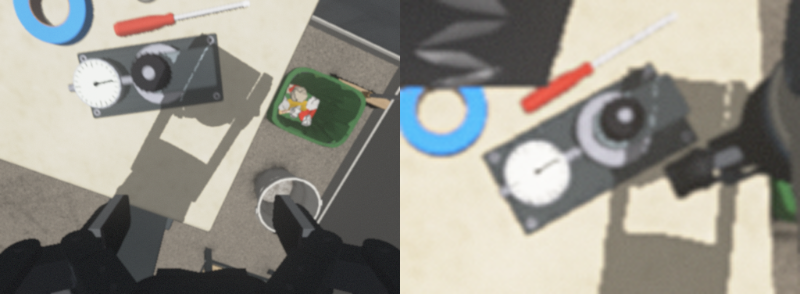

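The wrist view (left half) shows the dial near (124,106) and the knob near (191,93) in full-size pixels. Now I refine both with masks.

```bash
python3 - <<'E'
from h import *
f=dict(np.load("w.npz",allow_pickle=True)); g=cv2.cvtColor(f["color"],cv2.COLOR_RGB2GRAY)
def best(m,p):
    n,l,st,c=cv2.connectedComponentsWithStats(m.astype(np.uint8)); 
    i=min((i for i in range(1,n) if st[i,4]>80),key=lambda i:np.hypot(*(c[i]-p))); return c[i],st[i],(l==i)
c,st,_=best(g>215,(124,106)); print("dial",c,st,ray(f,*c,55))
d=ray(f,*c,55)
sub=g[60:140,150:230]; 
for th in (40,50,60):
    m=np.zeros_like(g);m[60:140,160:225]=g[60:140,160:225]<th
    c,st,l=best(cv2.morphologyEx(m,cv2.MORPH_OPEN,np.ones((5,5))),(190,94)); print(th,c,st)
    k=ray(f,*c,118);print(k,np.linalg.norm((k-d)[:2]))
cs=cv2.HoughCircles(g[60:140,150:230],cv2.HOUGH_GRADIENT,1,10,param1=80,param2=10,minRadius=18,maxRadius=34);print(cs)
E
```

```text
dial [159.89909272 113.8106008 ] [    0     0   406   293 46072] [594.31677295  34.90232697  55.        ]Traceback (most recent call last):
  File "<stdin>", line 11, in <module>
  File "<stdin>", line 5, in best
ValueError: min() iterable argument is empty
```

```bash
python3 - <<'E'
import cv2
im=cv2.imread("pics/w1.png")[40:150,80:300]; cv2.imwrite("pics/c3.png",cv2.resize(im,None,fx=3.6,fy=3.6,interpolation=cv2.INTER_CUBIC))
E
```

```text
(no output)
```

View pics/c3.png

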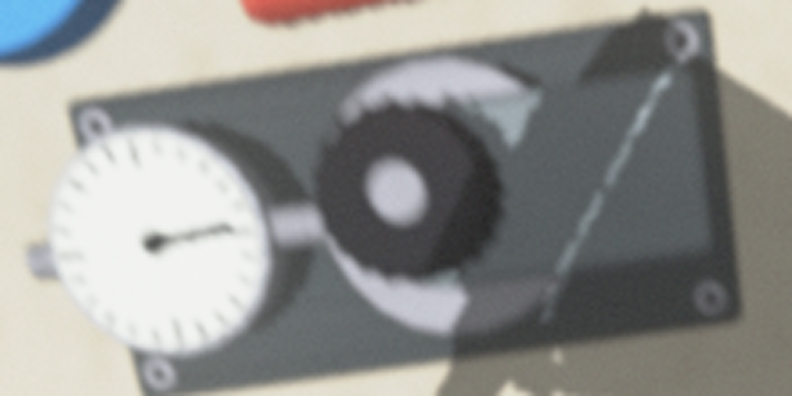

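The close crop shows the knob boss at (190.3,93.1) and the dial centre at (123.3,107), both in full-image pixels. The needle lies along the axis.

```bash
python3 - <<'E'
from h import *
f=dict(np.load("w.npz",allow_pickle=True))
k=ray(f,190.3,93.1,128);d=ray(f,123.3,107,55);p=ray(f,80+38/3.6,40+262/3.6,45);print(k,d,p,np.linalg.norm((k-d)[:2]))
t=np.load("top.npz");print(ray(t,260+449/7,170+162/7,128),ray(t,260+220/7,170+310/7,55))
E
```

```text
[627.20974089  -1.74024413 128.        ] [587.2203483   70.14901385  55.        ] [567.75416489 103.49176096  45.        ] 82.26309581648681
[626.03266862  -2.08602667 128.        ] [585.47543755  69.83420175  55.        ]
```

Call:
play_rows(
  dp=[
    [0.66,-0.42,0],
    [1.32,-0.84,0],
    [1.97,-1.25,0],
    [1.97,-1.25,0],
    [1.97,-1.25,0],
  ],
  rot=[
    [0,0,1.1],
    [0,0,2.2],
    [0,0,3.3],
    [0,0,4.4],
    [0,0,5.5],
  ],
)

```text
clock: 1.87
eef_pos: [625.5, -4.3, 196.3]
tcp_rot: [3.141, 0.001, -0.2]
contact_force: [-0.2, -1.2, 0.2]
opening: 0.999
grasp_force: 0.0
```

Call:
play_rows(
  dp=[
    [0,0,0],
    [0,0,0],
    [0,0,0],
    [0,0,0],
    [0,0,0],
  ],
  rot=[
    [0,0,1.1],
    [0,0,2.2],
    [0,0,3.3],
    [0,0,4.4],
    [0,0,5.5],
  ],
)

```text
clock: 2.28
eef_pos: [624.6, -5.9, 196.6]
tcp_rot: [3.141, 0.001, -0.778]
contact_force: [0.4, 0.2, -0.2]
opening: 0.999
grasp_force: 0.0
```

```bash
python3 - <<'E'
from h import *
s=telemetry.sense(); print(s["eef_pos"],s["tcp_rot"],s["qpos"],s["contact_force"])
R=Ro.from_euler("xyz",s["tcp_rot"]).as_matrix(); print(R.T@(np.array([626.7,-1.9,93])-s["eef_pos"])/40)
E
```

```text
[624.63893847  -5.94478086 196.57105134] [ 3.14068206e+00  5.47099394e-04 -7.78201533e-01] [-1.17512601e-02  3.53449375e-01  1.63370164e+00 -3.02203426e-04
  1.15546734e+00  2.33736843e+00] [ 0.44395624  0.18807056 -0.19022053]
[-0.03287325 -0.11054438  2.58919507]
```

Call:
play_rows(
  dp=[
    [-0.03,-0.11,0.6],
    [-0.03,-0.11,1.2],
    [-0.03,-0.11,1.8],
    [-0.03,-0.11,2.4],
    [-0.03,-0.11,2.58],
  ],
  rot=[
    [0,0,0],
    [0,0,0],
    [0,0,0],
    [0,0,0],
    [0,0,0],
  ],
)

```text
clock: 2.7
eef_pos: [624.5, -1.9, 90.0]
tcp_rot: [3.137, 0.004, -0.773]
contact_force: [-0.4, 0.1, -0.8]
opening: 0.995
grasp_force: 0.0
```

Call:
play_rows(
  dp=[
    [0,0,0],
    [0,0,0],
    [0,0,0],
    [0,0,0],
    [0,0,0],
  ],
  rot=[
    [0,0,0],
    [0,0,0],
    [0,0,0],
    [0,0,0],
    [0,0,0],
  ],
  fingers=0,
  grip_force=40,
)

```text
clock: 3.12
eef_pos: [628.3, -1.2, 95.2]
tcp_rot: [-3.14, -0.002, -0.772]
contact_force: [0.5, -0.1, 0.7]
opening: 0.3
grasp_force: 0.0
```

```bash
python3 - <<'E'
from h import *
s=telemetry.sense(); print(s["eef_pos"],s["opening"],s["grasp_force"],s["contact_force"])
w=wrist();t=optics.grab_frame("top")
print(proj(w,[586.5,70,55]),proj(t,[586.5,70,55]))
b=cv2.resize(t["color"][170:245,260:365],(410,293),interpolation=cv2.INTER_CUBIC)
o=np.hstack([cv2.resize(w["color"],(390,293)),b]);cv2.imwrite("pics/c4.png",o[:,:,::-1])
E
```

```text
[628.33659427  -1.2333867   95.1824192 ] 0.2997976884652216 0.0 [ 0.50267734 -0.05250042  0.73591164]
[229.66358067 301.27118256] [291.35996096 213.88204448]
```

View pics/c4.png

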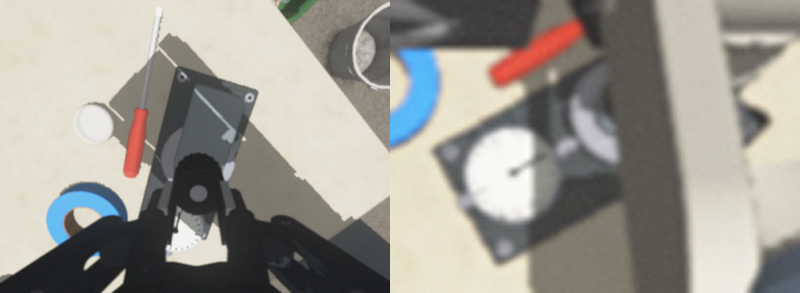

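The wrist view shows the knob between the fingers. The top view still sees the whole dial, with the needle at 0, so I'll write a needle reader using the top camera.

```bash
cat >> h.py <<'E'
A0=np.arctan2(-1.9-70,626.7-586.5)
def needle(f,c=(586.5,70.,55.)):
    g=cv2.cvtColor(f["color"],cv2.COLOR_RGB2GRAY).astype(np.float32)
    # recentre on calibrated pixel centre of dial (measured 291.4,214.3 in top)
    off=np.array([291.4,214.2])-proj(f,c)
    th=np.radians(np.arange(-40,130,2.)); rr=np.arange(7,20,1.)
    P=np.array([[proj(f,[c[0]+q*np.cos(A0+a),c[1]+q*np.sin(A0+a),c[2]])+off for q in rr] for a in th]).astype(np.float32)
    v=cv2.remap(g,P[...,0],P[...,1],cv2.INTER_LINEAR).mean(1)
    base=cv2.morphologyEx(v[:,None],cv2.MORPH_CLOSE,np.ones((25,1)))[:,0]
    q=v/base; i=q.argmin(); w=np.clip(1-q-.5*(1-q[i]),0,None)*(abs(th-th[i])<.4)
    return (w*th).sum()/w.sum(), q[i]
def rep():
    f=optics.grab_frame("top"); s=telemetry.sense()
    a,q=needle(f); print("needle %.3f q %.2f yaw %.3f j6 %.3f open %.3f gf %.0f F %s p %s t %.2f"%(a,q,s["tcp_rot"][2],s["qpos"][5],s["opening"],s["grasp_force"],s["contact_force"].round(1),s["eef_pos"].round(1),s["clock"]))
E
python3 - <<'E'
from h import *
print(needle(np.load("top.npz"))); rep()
E
```

```text
(np.float64(0.162236277483867), np.float32(0.82439566))
needle 0.062 q 0.87 yaw -0.772 j6 2.339 open 0.025 gf 0 F [0.3 0.4 0.3] p [627.8  -1.2  94.5] t 3.27
```

Call:
play_rows(
  dp=[
    [0,0,0],
    [0,0,0],
  ],
  rot=[
    [0,0,0],
    [0,0,0],
  ],
)

```text
clock: 3.43
eef_pos: [627.5, -1.2, 94.0]
tcp_rot: [-3.141, -0.0, -0.772]
contact_force: [-0.6, 0.7, 0.6]
opening: 0.001
grasp_force: 0.0
```

```bash
python3 - <<'E'
from h import *
w=wrist(); s=w["s"];print(s["eef_pos"],s["tcp_rot"],proj(w,[626.7,-1.9,128]),proj(w,s["eef_pos"]))
f=optics.grab_frame("side"); p=proj(f,[626.7,-1.9,110]); print(p,proj(f,s["eef_pos"]))
u,v=p.astype(int); b=cv2.resize(f["color"][v-50:v+50,u-50:u+50],(384,384),interpolation=cv2.INTER_CUBIC)
cv2.imwrite("pics/c5.png",cv2.resize(np.hstack([w["color"],b]),(798,342))[:,:,::-1])
E
```

```text
[627.5424155   -1.15119156  93.95535594] [-3.14144607e+00 -1.63949811e-04 -7.72047185e-01] [258.20121549 254.05803792] [256.27002168 228.08876244]
[269.59351436 153.32574808] [269.22591296 159.30219072]
```

View pics/c5.png

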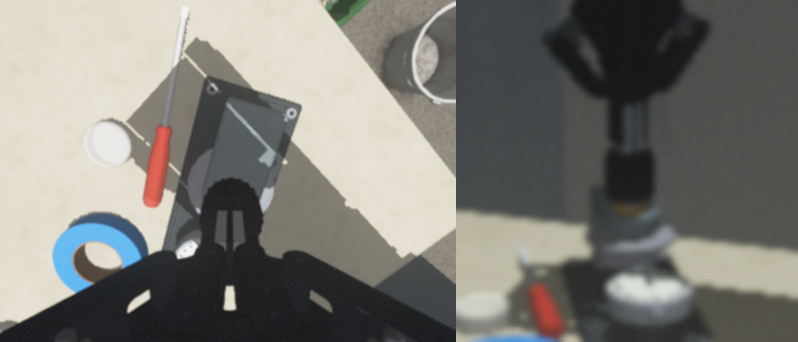

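The wrist view shows the shut fingertips over the knob, and the side view shows the finger ends at about the knob top. Yet the reported z is 94, so I check whether the heights agree.

```bash
python3 - <<'E'
from h import *
w=wrist(); s=w["s"];print(s["eef_pos"],s["qpos"],s["joint_efforts"].round(1),s["contact_force"],w["mtx"][0,0], s["opening"])
# bystander check: white cap and tape hole on table through wrist & top
for (u,v,z) in ((108*1.125,144*1.125,16),):
    print("cap wrist",ray(w,u,v,z))
t=np.load("side.npz"); print("cap side",ray(t,226,193,16))
# tip height seen from side on axis
f=optics.grab_frame("side")
for z in (80,94,110,128,140): print(z,proj(f,[627,-1.5,z]).round(1))
print("corner screws wrist", ray(w,212*1.125,88*1.125,14),ray(w,292*1.125,113*1.125,14))
t=np.load("top.npz"); print("top", ray(t,260+510/7,170+50/7,14),ray(t,260+610/7,170+215/7,14))
E
```

```text
[627.45208626  -1.14740822  93.80948163] [-4.23435015e-03  4.66290745e-01  1.71322420e+00  3.05404965e-05
  9.62120487e-01  2.33861591e+00] [ -0.  -63.9 -29.7  -0.    0.   -0. ] [0.23983649 0.18040284 0.83247311] 310.3708092109458 -0.0005260041952204094
cap wrist [724.31297555  59.93542425  16.        ]
cap side [720.09514973  72.36795828  16.        ]
80 [269.5 164.4]
94 [269.5 159.3]
110 [269.4 153.4]
128 [269.4 146.6]
140 [269.4 142.1]
corner screws wrist [691.9076481 -44.2288383  14.       ] [626.12467213 -80.68782762  14.        ]
top [691.75250252 -43.36927     14.        ] [628.10632485 -78.82881361  14.        ]
```

Call:
play_rows(
  dp=[
    [0,0,-0.5],
    [0,0,-1.0],
    [0,0,-1.0],
    [0,0,-1.0],
  ],
  rot=[
    [0,0,0],
    [0,0,0],
    [0,0,0],
    [0,0,0],
  ],
)

```text
clock: 3.97
eef_pos: [628.4, -1.2, 134.8]
tcp_rot: [-3.14, -0.002, -0.772]
contact_force: [-0.2, 0.8, 0.1]
opening: -0.003
grasp_force: 0.0
```

```bash
python3 - <<'E'
from h import *
w=wrist(); s=w["s"];print(s["eef_pos"],s["opening"])
M=np.linalg.inv(w["mount"])
for z in (0,-20,-40,-60):
  for x in (-11,11):
    c=w["mtx"]@(M@[x,0,z,1])[:3]; print(z,x,(c[:2]/c[2]).round(0))
f=optics.grab_frame("side"); p=proj(f,[626.7,-1.9,110]); u,v=p.astype(int)
for z in (92,128,134): print(z,(proj(f,[627,-1.5,z])-[u-50,v-50])*3.84)
a=cv2.resize(w["color"][150:350,156:356],(384,384),interpolation=cv2.INTER_CUBIC)
b=cv2.resize(f["color"][v-50:v+50,u-50:u+50],(384,384),interpolation=cv2.INTER_CUBIC)
cv2.imwrite("pics/c6.png",np.hstack([a,b])[:,:,::-1])
E
```

```text
[628.35459668  -1.18810034 134.83749269] -0.002855672139998449
0 -11 [256. 245.]
0 11 [256. 211.]
-20 -11 [256. 260.]
-20 11 [256. 223.]
-40 -11 [256. 280.]
-40 11 [256. 239.]
-60 -11 [256. 305.]
-60 11 [256. 259.]
92 [193.8236393  218.87327342]
128 [193.47568421 167.53742278]
134 [193.41672719 158.83914811]
```

View pics/c6.png

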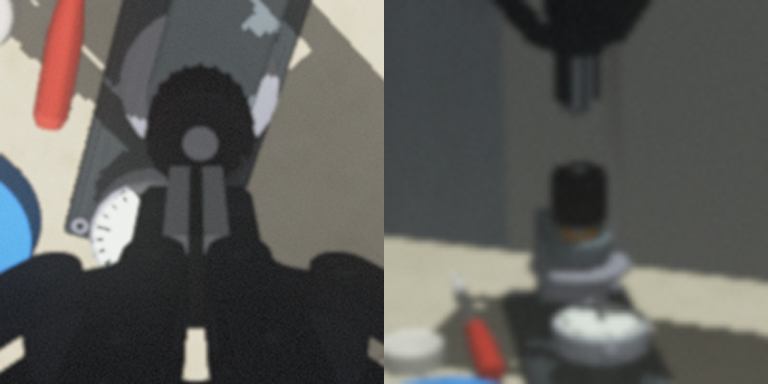

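The tips, now free of the knob, appear at side crop row ~108, which is z≈169. In the wrist view they sit at row ~236. Both put the real tips about 36 mm short of the reported TCP, so the fingers shut above the knob. I'll open, go about 70 mm lower in steps while watching the force, and grip.

Call:
play_rows(
  dp=[
    [0,0,0],
    [0,0,0],
    [0,0,0],
    [0,0,0],
    [0,0,0],
  ],
  rot=[
    [0,0,0],
    [0,0,0],
    [0,0,0],
    [0,0,0],
    [0,0,0],
  ],
  fingers=1,
)

```text
clock: 4.48
eef_pos: [627.3, -1.2, 133.5]
tcp_rot: [3.141, 0.0, -0.772]
contact_force: [0.8, -1.0, 0.3]
opening: 0.708
grasp_force: 0.0
```

Call:
play_rows(
  dp=[
    [-0.02,0,0.4],
    [-0.02,0,0.8],
    [-0.02,0,1.1],
    [-0.02,0,1.3],
    [-0.02,0,1.3],
  ],
  rot=[
    [0,0,0],
    [0,0,0],
    [0,0,0],
    [0,0,0],
    [0,0,0],
  ],
)

```text
clock: 4.9
eef_pos: [625.6, -0.6, 79.8]
tcp_rot: [3.139, 0.002, -0.772]
contact_force: [0.2, 0.7, 0.5]
opening: 0.999
grasp_force: 0.0
```

Call:
play_rows(
  dp=[
    [0,0,0.2],
    [0,0,0.35],
    [0,0,0.45],
    [0,0,0.45],
  ],
  rot=[
    [0,0,0],
    [0,0,0],
    [0,0,0],
    [0,0,0],
  ],
)

```text
clock: 5.23
eef_pos: [626.5, -0.6, 63.0]
tcp_rot: [3.141, 0.001, -0.772]
contact_force: [-0.5, -0.1, -0.0]
opening: 0.997
grasp_force: 0.0
```

Call:
play_rows(
  dp=[
    [0,0,0],
    [0,0,0],
    [0,0,0],
    [0,0,0],
    [0,0,0],
  ],
  rot=[
    [0,0,0],
    [0,0,0],
    [0,0,0],
    [0,0,0],
    [0,0,0],
  ],
  fingers=0,
  grip_force=40,
)

```text
clock: 5.65
eef_pos: [626.5, -1.3, 64.5]
tcp_rot: [3.14, -0.0, -0.772]
contact_force: [-3.7, -3.6, 4.8]
opening: 0.408
grasp_force: 39.7
```

```bash
python3 -c "
from h import *
rep()"
```

```text
needle 0.047 q 0.85 yaw -0.772 j6 2.339 open 0.410 gf 40 F [-4.2 -4.6  6.3] p [626.5  -1.3  64.5] t 5.70
```

The grip is good: opening 0.41 is about 35 mm. Now I turn and read the dial.

Call:
play_rows(
  dp=[
    [0,0,0],
    [0,0,0],
    [0,0,0],
    [0,0,0],
    [0,0,0],
  ],
  rot=[
    [0,0,-1],
    [0,0,-2],
    [0,0,-3],
    [0,0,-4],
    [0,0,-5],
  ],
)

```text
clock: 6.12
eef_pos: [626.3, -1.7, 64.5]
tcp_rot: [3.14, 0.001, -0.243]
contact_force: [-4.9, -5.5, 6.5]
opening: 0.408
grasp_force: 40.0
```

```bash
python3 -c "
from h import *
rep()"
```

```text
needle 0.002 q 0.88 yaw -0.235 j6 1.803 open 0.404 gf 40 F [-3.  -4.6  6.6] p [626.3  -1.7  64.5] t 6.17
```

Call:
play_rows(
  dp=[
    [0,0,0],
    [0,0,0],
    [0,0,0],
    [0,0,0],
    [0,0,0],
  ],
  rot=[
    [0,0,-1],
    [0,0,-2],
    [0,0,-3],
    [0,0,-4],
    [0,0,-5],
  ],
)

```text
clock: 6.58
eef_pos: [626.4, -2.0, 64.5]
tcp_rot: [3.14, 0.001, 0.28]
contact_force: [-4.0, -7.5, 5.6]
opening: 0.409
grasp_force: 39.9
```

```bash
python3 -c "
from h import *
rep()"
```

```text
needle 0.613 q 0.93 yaw 0.288 j6 1.279 open 0.410 gf 40 F [-3.2 -7.2  6.1] p [626.3  -2.1  64.5] t 6.63
```

Call:
play_rows(
  dp=[
    [0,0,0],
    [0,0,0],
    [0,0,0],
    [0,0,0],
    [0,0,0],
  ],
  rot=[
    [0,0,-1],
    [0,0,-2],
    [0,0,-3],
    [0,0,-4],
    [0,0,-5],
  ],
)

```text
clock: 7.05
eef_pos: [626.5, -2.4, 64.5]
tcp_rot: [3.14, 0.002, 0.804]
contact_force: [-3.5, -8.8, 5.5]
opening: 0.409
grasp_force: 39.8
```

```bash
python3 -c "
from h import *
rep()"
```

```text
needle 1.387 q 0.88 yaw 0.812 j6 0.756 open 0.413 gf 40 F [-3.4 -7.8  6.2] p [626.6  -2.5  64.5] t 7.10
```

Call:
play_rows(
  dp=[
    [0,0,0],
    [0,0,0],
    [0,0,0],
  ],
  rot=[
    [0,0,-1],
    [0,0,-1.7],
    [0,0,-1.7],
  ],
)

```text
clock: 7.35
eef_pos: [626.7, -2.6, 64.5]
tcp_rot: [3.14, 0.002, 0.982]
contact_force: [-2.2, -8.6, 5.8]
opening: 0.41
grasp_force: 39.9
```

```bash
python3 -c "
from h import *
rep();rep()"
```

```text
needle 1.342 q 0.88 yaw 0.979 j6 0.589 open 0.407 gf 40 F [-3.4 -9.9  7.5] p [626.7  -2.6  64.5] t 7.40
needle 1.350 q 0.89 yaw 0.978 j6 0.590 open 0.414 gf 40 F [ -3.4 -10.2   6.6] p [626.7  -2.5  64.5] t 7.45
```

Call:
play_rows(
  dp=[
    [0,0,0],
    [0,0,0],
    [0,0,0],
  ],
  rot=[
    [0,0,-1],
    [0,0,-1.7],
    [0,0,-1.7],
  ],
)

```text
clock: 7.7
eef_pos: [626.8, -2.6, 64.5]
tcp_rot: [3.14, 0.002, 1.16]
contact_force: [-1.9, -10.5, 6.9]
opening: 0.407
grasp_force: 39.8
```

```bash
python3 -c "
from h import *
rep();rep()"
```

```text
needle 1.180 q 0.73 yaw 1.157 j6 0.411 open 0.405 gf 40 F [ -3.3 -10.8   6.5] p [626.8  -2.6  64.5] t 7.75
needle 1.188 q 0.75 yaw 1.156 j6 0.412 open 0.411 gf 40 F [-3.3 -9.2  6.8] p [626.8  -2.6  64.5] t 7.80
```

Call:
play_rows(
  dp=[
    [0,0,0],
    [0,0,0],
    [0,0,0],
  ],
  rot=[
    [0,0,-1],
    [0,0,-1.7],
    [0,0,-1.7],
  ],
)

```text
clock: 8.05
eef_pos: [626.9, -2.7, 64.5]
tcp_rot: [3.141, 0.003, 1.338]
contact_force: [-2.0, -9.6, 2.8]
opening: 0.409
grasp_force: 39.8
```

```bash
python3 -c "
from h import *
rep();f=optics.grab_frame('top');np.savez('t2.npz',**f);print(needle(f))
c=cv2.resize(f['color'][180:245,260:340],(640,520),interpolation=cv2.INTER_CUBIC);cv2.imwrite('pics/c7.png',c[:,:,::-1])"
```

```text
needle 0.826 q 0.89 yaw 1.335 j6 0.233 open 0.408 gf 40 F [ -1.7 -11.4   6.5] p [626.9  -2.7  64.5] t 8.10
(np.float64(0.8548769810047356), np.float32(0.89362705))
```

View pics/c7.png

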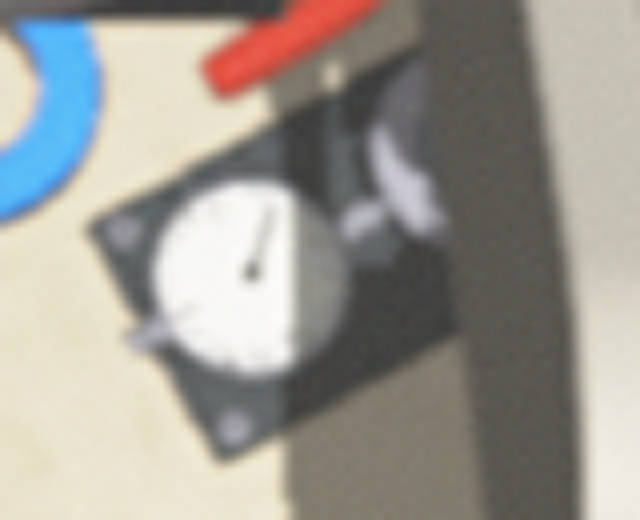

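The crop shows the needle running from (252,272) to (272,208), about 48° from the axis. That is 0.84 rad and matches the reader. This is the higher lobe and the peak is behind me, so I sample its other flank.

Call:
play_rows(
  dp=[
    [0,0,0],
    [0,0,0],
    [0,0,0],
    [0,0,0],
    [0,0,0],
  ],
  rot=[
    [0,0,1],
    [0,0,2],
    [0,0,3],
    [0,0,4],
    [0,0,4],
  ],
)

```text
clock: 8.57
eef_pos: [626.6, -2.6, 64.5]
tcp_rot: [3.14, 0.002, 0.908]
contact_force: [-4.0, -9.6, 6.3]
opening: 0.409
grasp_force: 40.0
```

```bash
python3 -c "
from h import *
rep();rep()"
```

```text
needle 1.384 q 0.88 yaw 0.913 j6 0.655 open 0.408 gf 40 F [ -4.7 -10.1   7.9] p [626.6  -2.5  64.5] t 8.62
needle 1.387 q 0.87 yaw 0.914 j6 0.654 open 0.406 gf 40 F [-4.1 -9.6  7.8] p [626.7  -2.5  64.5] t 8.67
```

Call:
play_rows(
  dp=[
    [0,0,0],
    [0,0,0],
    [0,0,0],
    [0,0,0],
    [0,0,0],
  ],
  rot=[
    [0,0,1],
    [0,0,2],
    [0,0,2.5],
    [0,0,2.5],
    [0,0,2.5],
  ],
)

```text
clock: 9.08
eef_pos: [626.5, -2.4, 64.5]
tcp_rot: [3.14, 0.002, 0.652]
contact_force: [-4.0, -9.1, 9.3]
opening: 0.409
grasp_force: 40.1
```

```bash
python3 -c "
from h import *
rep();rep()"
```

```text
needle 1.317 q 0.88 yaw 0.652 j6 0.916 open 0.405 gf 40 F [-4.2 -8.3  8.1] p [626.5  -2.4  64.4] t 9.13
needle 1.318 q 0.88 yaw 0.652 j6 0.915 open 0.409 gf 40 F [-4.7 -8.1  4.9] p [626.5  -2.4  64.5] t 9.18
```

Call:
play_rows(
  dp=[
    [0,0,0],
    [0,0,0],
    [0,0,0],
  ],
  rot=[
    [0,0,1],
    [0,0,1.5],
    [0,0,1.5],
  ],
)

```text
clock: 9.43
eef_pos: [626.4, -2.3, 64.5]
tcp_rot: [3.14, 0.002, 0.492]
contact_force: [-4.6, -8.4, 4.7]
opening: 0.412
grasp_force: 40.0
```

```bash
python3 -c "
from h import *
rep();rep()"
```

```text
needle 1.112 q 0.89 yaw 0.494 j6 1.074 open 0.412 gf 40 F [-3.8 -7.2  5.6] p [626.4  -2.2  64.5] t 9.48
needle 1.113 q 0.89 yaw 0.495 j6 1.073 open 0.411 gf 40 F [-4.1 -8.6  9.4] p [626.4  -2.3  64.5] t 9.53
```

The flanks are symmetric about yaw ≈ 0.845. I turn there and release.

Call:
play_rows(
  dp=[
    [0,0,0],
    [0,0,0],
    [0,0,0],
    [0,0,0],
    [0,0,0],
  ],
  rot=[
    [0,0,-1],
    [0,0,-2],
    [0,0,-3],
    [0,0,-3.35],
    [0,0,-3.35],
  ],
)

```text
clock: 9.95
eef_pos: [626.6, -2.5, 64.5]
tcp_rot: [3.14, 0.002, 0.849]
contact_force: [-4.5, -9.5, 7.2]
opening: 0.406
grasp_force: 40.1
```

```bash
python3 -c "
from h import *
rep();rep()"
```

```text
needle 1.383 q 0.87 yaw 0.847 j6 0.721 open 0.409 gf 40 F [-4.2 -9.7  7.9] p [626.6  -2.5  64.5] t 10.00
needle 1.385 q 0.87 yaw 0.847 j6 0.721 open 0.412 gf 40 F [-4.3 -9.4  4.9] p [626.6  -2.5  64.5] t 10.05
```

Call:
play_rows(
  dp=[
    [0,0,0],
    [0,0,0],
    [0,0,0],
    [0,0,0],
    [0,0,0],
  ],
  rot=[
    [0,0,0],
    [0,0,0],
    [0,0,0],
    [0,0,0],
    [0,0,0],
  ],
  fingers=1,
  grip_force=20,
)

```text
clock: 10.47
eef_pos: [627.0, -0.4, 63.8]
tcp_rot: [-3.142, -0.0, 0.846]
contact_force: [1.1, 0.2, -0.2]
opening: 1.001
grasp_force: 0.0
```

```bash
python3 -c "
from h import *
rep();rep()"
```

```text
needle 1.387 q 0.87 yaw 0.846 j6 0.722 open 1.001 gf 0 F [ 0.5 -0.8 -0.5] p [ 6.269e+02 -4.000e-01  6.380e+01] t 10.52
needle 1.384 q 0.87 yaw 0.846 j6 0.722 open 0.997 gf 0 F [-1.2 -0.5 -0.6] p [ 6.269e+02 -5.000e-01  6.380e+01] t 10.57
```

Call:
play_rows(
  dp=[
    [0,0,-0.3],
    [0,0,-0.9],
    [0,0,-1.6],
    [0,0,-2.3],
    [0,0,-2.5],
  ],
  rot=[
    [0,0,0],
    [0,0,0],
    [0,0,0],
    [0,0,0],
    [0,0,0],
  ],
)

```text
clock: 10.98
eef_pos: [629.4, -0.6, 169.2]
tcp_rot: [3.137, -0.004, 0.846]
contact_force: [2.4, 0.7, 0.2]
opening: 0.999
grasp_force: 0.0
```

Call:
play_rows(
  dp=[
    [0,0,0],
    [0,0,0],
    [0,0,0],
    [0,0,0],
    [0,0,0],
  ],
  rot=[
    [0,0,0],
    [0,0,0],
    [0,0,0],
    [0,0,0],
    [0,0,0],
  ],
)

```text
clock: 11.4
eef_pos: [626.1, -0.6, 162.4]
tcp_rot: [-3.14, 0.002, 0.846]
contact_force: [0.0, -0.2, -0.2]
opening: 0.998
grasp_force: 0.0
```

```bash
python3 -c "
from h import *
rep();f=optics.grab_frame('top');print(needle(f))
c=cv2.resize(f['color'][180:245,260:340],(640,520),interpolation=cv2.INTER_CUBIC);cv2.imwrite('pics/c8.png',c[:,:,::-1])"
```

```text
needle 1.384 q 0.87 yaw 0.846 j6 0.722 open 0.999 gf 0 F [ 0.1 -0.3  0.3] p [ 6.262e+02 -6.000e-01  1.625e+02] t 11.45
(np.float64(1.3856492393494606), np.float32(0.8653152))
```

View pics/c8.png

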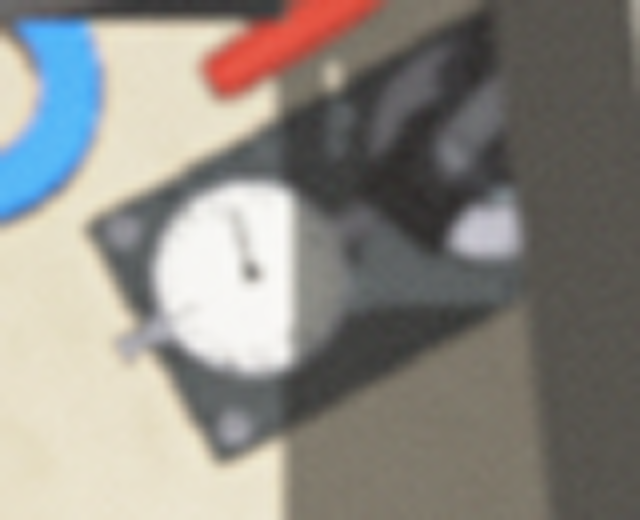

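The needle runs from (252,272) to (236,208), at its highest reading, and it held there after release. The gripper is clear, so I hand the job in.

```bash
python3 -c "
from h import *
print(r.sign_off())"
```

```text
the job is handed in; nothing more can be done
None
```

The camshaft is standing at the peak of its higher lobe: the needle reads about 1.38 rad, its highest in the sweep, and the reading held after I let go and lifted clear. The job was handed in at about 11.5 s.

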